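# Third hand for a drawer front

## Robot

A 6-joint arm with a two-finger parallel gripper is mounted at the origin on the work surface. World frame = base frame: x ahead of the robot, y to its left, z up, the work surface at z = 0. Lengths are in mm, angles in rad, forces in N, time in s.
With the tool pointing down it reaches from about 400 to 925 mm from the base axis. Payload 12.5 kg.
Tool frame: the origin (TCP) lies on the mounting face of the last link; the fingertips stand 190 mm ahead of it and the grasp point (between the pads) lies 171 mm ahead of it; z points along the fingers, y is the line along which they close (so a half turn about z gives the same grasp; the last joint's range is limited). The gripper opens to 95 mm and grips with 3 to 60 N. Pads are 20 mm wide; open, the fingers measure 119 mm over their backs; the gripper's body (75 mm by 180 mm) begins 59 mm behind the grasp point.
Start: joints at [-0.106, 0.491, 1.559, -0, 1.092, -0.106], TCP at [625, 0.023, 404.761] pointing down, gripper open.
Joint ranges: [-3.1, 3.1], [-0.84, 2.19], [0.05, 2.79], [-1.13, 4.28], [0.06, 2.93], [-2.69, 2.69]. Speed limits (rad/s): [2.22, 2.22, 2.79, 3.14, 3.14, 3.14].

## Interface

Orientations are given as [roll, pitch, yaw] about the fixed x, y, z axes, in that order (R = Rz(yaw) Ry(pitch) Rx(roll)).
In Python, from cell import env gives the robot as it stands.
- The arm moves only by the tool carry_out, never from a script. Its argument "series" is a list of rows, each a list of 5 numbers: the shift along the tool's x, y, z in m, then the turn about the tool's z in degrees, then the opening, from 0 (shut) to 1 (fully open). A call has 1 to 20 rows; each row is the pose to reach, as a shift and turn from the pose commanded when the call began, along the tool's axes at that moment; what a row does not reach only later rows make up. A row lasts 1/8 s, in which the tool goes at most 62.5 mm and 10.7 degrees, less where a joint would pass 70% of its speed; a pose out of reach is approached as far as the arm can. A call with a gripper value outside its range is refused whole. The fingers move at their own pace and stop on an object; the grip force is fixed at half the most. Time passes only in rows, so rows that repeat a pose let the fingers close. It gives the time, the measured TCP pose, the force, the opening and the grip force at its end, in the units of the state.
- env.state(): the state, without advancing time (a new reading comes with each control period).
- env.read_camera(name): name is "scene" or "side" or "wrist"; returns (picture, depth): 384x512x3 uint8, red, green, blue; 384x512 float32, mm along the optical axis (not along the pixel's ray), 0 where there is no reading.
- env.get_calibration(name): a dict with "intrinsics" (3x3 intrinsics, pixels), "cam_to_world" (4x4, takes a point from camera to world coordinates); the wrist camera has in their place "T_tool_cam" (4x4, takes a point from camera to tool coordinates, whose origin is the TCP and whose axes are the flange's). Camera axes: x right, y up, looking along -z (the intrinsics and any distortion apply to the point x, -y, -z); pixel columns grow to the right and rows downward; lengths in mm; the calibration is good to about 2 mm. A picture is of the moment at which its call begins: read the wrist's pose just before it. get_calibration takes no time and is no camera call.
- env.job_done(): hands the job in; it is judged then, once.
The state is a dict: "t": time; "joints": joint angles; "qvel": joint speeds; "tau": joint torques, N m; "eef_pos": TCP position; "tcp_rot": TCP orientation; "ft_force": force on the tool from outside, world axes, zero at the start; "moment": the same for the moment, N m; "opening": opening from 0.0 (shut) to 1.0 (fully open); "grip_force": force on a finger pad.
Only numpy, scipy, OpenCV 4.12 (cv2) and the standard library are available. Lean on these libraries where they do the work, as an engineer would, in place of code of your own. Each camera call takes 0.05 s, during which the arm holds its last target. There are 200 camera calls.

## Task

A kitchen drawer is being put together on the worktop: take the sage-grey drawer front with the aluminium top edge out of the wooden rack and stand it upright on the worktop against the front of the open drawer box, aluminium edge up, white back to the box, with an equal overhang left and right. Then be the third hand while the screws are driven from inside: press it flush against the box with a steady push of about 10 newtons for at least two seconds, never ramming it, and finish while still holding it there with that push. Leave the dark front standing in the rack, and the mug, the screwdriver and the herb pot where they are.

Things in the scene. Friction and masses are not known exactly. Their poses are not given: they have to be found in the camera images.
- front: the drawer front to fasten: upright panel 18 thick (x) x 297 wide (y) x 140 high (z), about 0.55 kg; sage-grey outer face to its -x, plain white back with four dark pilot holes to its +x, bare aluminium edge along the top 12 mm. Origin: centre of its underside. At the start it stands loosely in either slot of the rack, underside 15 mm above the worktop.
- front_back (a point): middle of the lower edge of the front's white back face (9 mm along +x from the front's origin); axes as the front's
- front_top (a point): middle of the front's top edge, 140 mm above its underside
- drawer: open plywood drawer box, 300 deep (x) x 242 wide (y) x 88 high, walls 12, with a steel runner on each side (262 over the runners). Its plain front wall looks to its -x; screws are started from inside that wall. Its rim is 100 mm above the worktop: the front, standing there, rises 40 mm above the rim, where fingers on both its faces clear the box. Origin: centre of the box's underside.
- drawer_face (a point): the point on the worktop straight below the middle of the outer face of the drawer box's front wall; x points into the box, square to that face, y along the face, z up. When the front is in place, point front_back lies on this point and the axes of the two agree.
- rack: fixed light-wood rack, 200 (x) x 210 (y) x 55 high, for panels on edge: two cross bars with slots 22 wide and 40 deep (slot floor at 15 mm). The two slots run along the rack's y, centred at x = -40 and +40 mm. Origin: centre of its underside.
- spare: another drawer front of the same size, dark grey all over but for its white back, in the other slot; leave it there. Origin: centre of its underside.
- mug: red mug, 80 mm across, 90 high; leave it. Origin: centre of its underside.
- driver: screwdriver, 200 long, lying on the worktop; leave it.
- herbs: terracotta pot of green herbs, 100 mm across, about 200 high; leave it. Origin: centre of its underside.
- pads: four round black rubber pads 12 high on the worktop, on which the drawer box stands. Pushed on its front wall the box gives back along its +x on the rubber, 1 mm for every 5 N (12 mm at most), and springs back; sideways it does not move. Origin and axes: as point drawer_face before any push.

How it is judged (in metres and radians):
On the way, in this order (a step that is already met when the one before it is completed fails the run):
1. the sage front is lifted clear of the rack in the fingers (height (world z) of front above 0.05 m and contact force between the fingers and front above 1 N and contact force between front and rack below 0.1 N), for 0.2 s.
2. the front stands centred and flush at the drawer box and is pressed on it steadily with 5 to 15 N for 1.5 s (contact force between front and drawer between 5 and 15 N and y of front_back in the frame of drawer_face between -0.006 and 0.006 m and height (world z) of front below 0.004 m and angle between the x axis of front and the x axis of drawer_face, either way round below 0.03 rad), for 1.5 s.
At the end, for the whole second after the job is handed in: The sage front stands on the worktop (within 4 mm), aluminium edge up, white back flush on the drawer box (0.03 rad, 4 mm), centred within 6 mm, still, held by the fingers and pressed on the box with 5 to 15 N all through the last second; the dark front stands in the rack (all of step 2 and contact force between the fingers and front above 3 N and x of front_back in the frame of drawer_face between -0.004 and 0.003 m and z of front_top in the frame of drawer_face above 0.13 m and linear speed of front below 0.01 m/s and z of spare in the frame of rack below 0.02 m and angle between spare's own z axis and vertical below 0.15 rad); the arm keeps its last pose, push and grip.
It fails at once if the front rammed on the drawer box (over 40 N) (contact force between front and drawer above 40 N).
It fails at once if the dark front taken or knocked (distance of spare from where it was at the start of the episode above 0.02 m or angle between spare's own z axis and vertical above 0.3 rad).
It fails at once if the mug, the screwdriver or the herb pot shoved away (distance of any of mug, driver, herbs from where it was at the start of the episode above 0.02 m).
It also fails if it takes over 64 s, if anything falls off the work surface, if the arm or the gripper's body presses on something with over 40 N, if the wrist force passes 120 N, or if a joint passes its speed limit or range.

## Working session

There is one attempt and no reset: what is moved stays moved. The work goes in short steps, Python scripts to look and compute and a tool call to move; the robot and the scene stay as the last step left them, time stands still between calls to the robot, and variables do not carry over. Pictures are saved under pics/ and viewed, at most 10 in all, crops included, and the job is handed in when it is done.

Besides the shell and the picture viewer there is one more tool, called after "Call:" as a command line: name --pt "numbers of a row" for each row, then --argument value for the rest. carry_out: Moves the arm, as the interface text tells. Its arguments: {"type":"object","properties":{"series":{"type":"array","items":{"type":"array","items":{"type":"number"}}}},"required":["series"]}

```bash
mkdir -p pics
cat > h.py <<'E'
import numpy as np, cv2
from cell import env
from scipy.spatial.transform import Rotation as R
def pose():
    s=env.state(); T=np.eye(4); T[:3,:3]=R.from_euler('xyz',s['tcp_rot']).as_matrix(); T[:3,3]=s['eef_pos']; return T
def grab(n):
    T=pose() if n=='wrist' else None
    im,d=env.read_camera(n); c=env.get_calibration(n)
    M=T@c['T_tool_cam'] if n=='wrist' else np.array(c['cam_to_world'])
    return im,d,np.array(c['intrinsics']),M
def cloud(d,K,M):
    v,u=np.mgrid[:d.shape[0],:d.shape[1]]
    P=np.stack([(u-K[0,2])/K[0,0]*d,-(v-K[1,2])/K[1,1]*d,-d],-1)
    return P@M[:3,:3].T+M[:3,3]
def ray(uv,K,M,z):
    r=M[:3,:3]@np.array([(uv[0]-K[0,2])/K[0,0],-(uv[1]-K[1,2])/K[1,1],-1]); o=M[:3,3]
    return o+r*(z-o[2])/r[2]
E
python3 - <<'E'
from h import *
print(env.state())
for n in ['scene','side','wrist']:
    im,d,K,M=grab(n); np.savez(f'{n}0.npz',im=im,d=d,K=K,M=M)
    cv2.imwrite(f'pics/{n}0.png',im[...,::-1]); print(n,K.round(1).tolist(),M.round(3).tolist(),[k for k in env.get_calibration(n)], (d>0).mean())
a=cv2.imread('pics/scene0.png');b=cv2.imread('pics/side0.png')
E
```

```text
{'t': 0.0, 'joints': array([-1.05601640e-01,  4.91585404e-01,  1.55943822e+00,  9.63170385e-06,
        1.09165046e+00, -1.05587119e-01]), 'qvel': array([ 1.20884836e-03,  5.84373375e-04,  6.02025965e-05, -9.74881168e-04,
       -6.91857746e-04,  6.06313433e-04]), 'tau': array([-9.52334158e-04, -6.12640929e+01, -2.58175153e+01,  6.92750537e-02,
        4.83079045e-02, -1.38641695e-05]), 'eef_pos': array([6.24979884e+02, 2.45330639e-02, 4.04149433e+02]), 'tcp_rot': array([-3.14051814e+00, -1.22468216e-04,  1.57077730e+00]), 'ft_force': array([-0.33941497, -0.6071006 , -0.75921263]), 'moment': array([ 0.10184903, -0.01071094, -0.01514335]), 'grip_force': 0.0, 'opening': 1.000771445412315}
scene [[347.0, 0.0, 255.3], [0.0, 347.0, 194.1], [0.0, 0.0, 1.0]] [[-0.814, -0.499, 0.298, 915.433], [0.581, -0.704, 0.408, 520.982], [0.006, 0.505, 0.863, 914.704], [0.0, 0.0, 0.0, 1.0]] ['intrinsics', 'cam_to_world'] 0.996063232421875
side [[372.4, 0.0, 257.2], [0.0, 372.4, 192.0], [0.0, 0.0, 1.0]] [[-0.918, 0.257, -0.303, 298.59], [-0.397, -0.578, 0.713, 842.124], [0.008, 0.775, 0.632, 755.774], [0.0, 0.0, 0.0, 1.0]] ['intrinsics', 'cam_to_world'] 0.9959513346354166
wrist [[291.1, 0.0, 255.7], [0.0, 291.1, 193.0], [0.0, 0.0, 1.0]] [[1.0, 0.001, 0.002, 625.207], [-0.001, 0.97, 0.245, 68.032], [-0.001, -0.245, 0.97, 384.806], [0.0, 0.0, 0.0, 1.0]] ['intrinsics', 'T_tool_cam'] 0.9872080485026041
```

View pics/scene0.png

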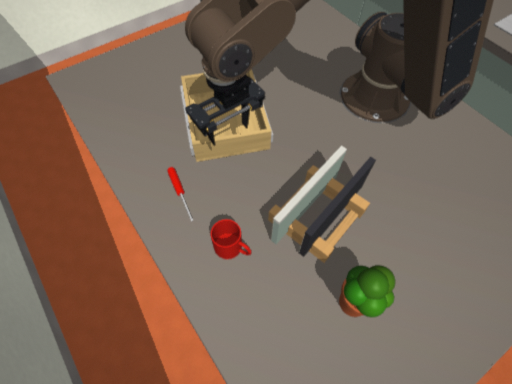

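View pics/side0.png

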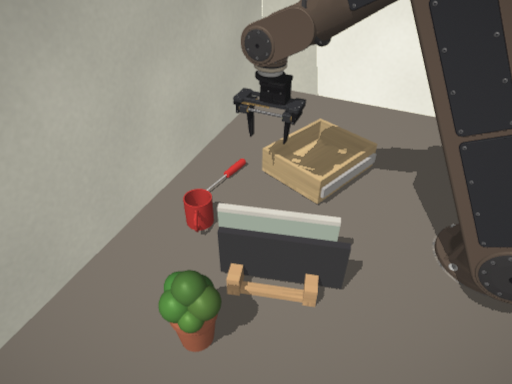

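The scene view shows the sage front at (310,195), the dark one at (340,205), the drawer at (230,130) under the gripper, and the mug, driver and pot clear of both. The side view confirms this, with the sage panel's top at (280,215) behind the dark one. Next I measure with depth.

Run:
```python
from h import *
for n in ['scene','side','wrist']:
    f=np.load(n+'0.npz'); im,d=f['im'],f['d']; P=cloud(d,f['K'],f['M'])
    hsv=cv2.cvtColor(im,cv2.COLOR_RGB2HSV); ok=(d>0)
    x,y,z=P[...,0],P[...,1],P[...,2]
    tbl=ok&(abs(z)<8); print(n,'table z',np.median(z[tbl]) if tbl.any() else None)
    H,S,V=[hsv[...,i].astype(int) for i in range(3)]
    top=ok&(z>146)&(z<165)&(S<80)&(np.hypot(x-625,y)>150)&(np.hypot(x,y)>250)
    for nm,m in [('light',top&(V>110)),('dark',top&(V<80)),
                 ('rim',ok&(H>12)&(H<28)&(S>60)&(z>92)&(z<108)),('rackwood',ok&(H>10)&(H<25)&(S>80)&(z>48)&(z<62))]:
        m=cv2.morphologyEx(m.astype(np.uint8),cv2.MORPH_OPEN,np.ones((2,2)))
        k,l,st,c=cv2.connectedComponentsWithStats(m)
        for i in range(1,k):
            if st[i,4]<25: continue
            q=P[l==i]; r=cv2.minAreaRect(q[:,:2].astype(np.float32))
            print(nm,st[i].tolist(),'rect',np.round(r[0],1),np.round(r[1],1),round(r[2],2),'z',np.percentile(q[:,2],[5,50,95]).round(1))
```

```text
scene table z -1.1171103001403822
light [275, 148, 73, 77, 746] rect [610.2 279.8] [771.2 102.7] 30.72 z [134.8 153.2 155.9]
dark [435, 110, 16, 9, 43] rect [-54.3 236.7] [240.3  19.6] 10.94 z [1.000e-01 1.446e+02 1.559e+02]
dark [306, 158, 70, 80, 761] rect [576.8 337.8] [767.1  66.5] 23.45 z [128.1 153.5 155.9]
rim [250, 71, 6, 11, 38] rect [ 336.6 -296.8] [171.5  17.3] 54.48 z [ -1.6  98.4 101. ]
rim [182, 75, 24, 32, 185] rect [741.9  68.9] [965.5  77.3] 64.51 z [ 63.6  98.2 102. ]
rim [216, 108, 56, 36, 350] rect [506.8 -59.9] [219.2 100.4] 10.89 z [ 83.8  97.4 101.2]
rim [189, 118, 22, 29, 173] rect [756.2 157.9] [791.4  51. ] 70.0 z [ 67.   98.6 102.1]
rackwood [188, 85, 21, 6, 57] rect [736.9  71.4] [964.9  71.2] 64.12 z [42.7 49.7 55.2]
rackwood [196, 141, 76, 15, 204] rect [565.5 -61.5] [ 35.5 253.4] 75.11 z [41.7 49.6 55.9]
rackwood [308, 167, 11, 9, 63] rect [457.8 166.6] [99.7 26. ] 33.21 z [49.  53.7 57.3]
rackwood [328, 180, 17, 14, 140] rect [438.5 243.6] [102.1  43.4] 29.57 z [ 50.   53.6 152.2]
rackwood [352, 195, 19, 17, 178] rect [373.9 303.1] [64.6 46.9] 13.01 z 
[... 1452 characters left out ...]
42, 17, 387] rect [579.9 -43.9] [160.3  45.4] 54.32 z [ 94.3 100.2 305.2]
rim [266, 282, 48, 27, 617] rect [643.7 -75.7] [ 59.3 283.6] 19.16 z [ 24.2 100.3 101.6]
rackwood [39, 0, 49, 61, 1795] rect [513.2 131.5] [ 58.7 250.7] 73.64 z [48.7 55.4 56.8]
rackwood [221, 0, 32, 17, 400] rect [607.2 135.1] [ 31.2 135.4] 2.06 z [45.7 55.1 56.8]
rackwood [121, 197, 51, 22, 244] rect [526.4 -22.4] [110.8  37.7] 16.93 z [50.7 57.  63.4]
rackwood [180, 219, 88, 35, 420] rect [622.8 -24.5] [148.3 110.9] 51.71 z [50.3 56.5 63.9]
rackwood [112, 229, 11, 25, 95] rect [530.2  -7.8] [242.6  15.9] 42.22 z [44.3 50.9 58.7]
rackwood [277, 291, 11, 18, 76] rect [648.5 -72.4] [ 14.4 189.6] 6.53 z [53.6 60.1 68. ]
```

View pics/wrist0.png

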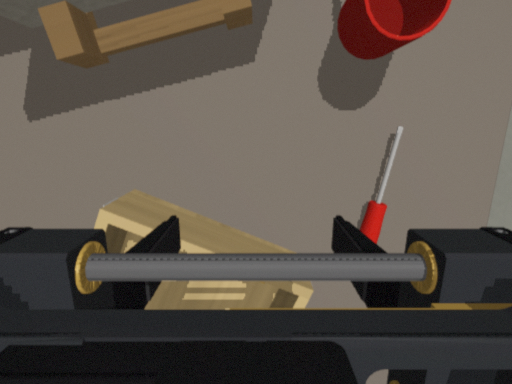

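The wrist view shows the rack bar at (150,40), the mug at (395,20), the driver at (385,185) and the drawer's near end wall running from (100,205) to (310,290). The depth edges contain flying pixels, so I'll filter those out and fit planes.

```bash
cat >> h.py <<'E'
def clean(d,t=9):
    k=np.ones((3,3)); return (d>0)&(cv2.dilate(d,k)-cv2.erode(d,k)<t)
def line(q):
    vx,vy,x0,y0=cv2.fitLine(q[:,:2].astype(np.float32),cv2.DIST_HUBER,0,.01,.01).ravel()
    if abs(vx)>abs(vy) and vx<0 or abs(vy)>=abs(vx) and vy<0: vx,vy=-vx,-vy
    dv=np.array([vx,vy]); t=(q[:,:2]-[x0,y0])@dv; n=(q[:,:2]-[x0,y0])@[-vy,vx]
    a,b=np.percentile(t,[.5,99.5]); p=np.array([x0,y0])
    return dict(n=len(q),mid=(p+dv*(a+b)/2).round(1),L=round(b-a,1),W=np.percentile(n,[3,97]).round(1),ang=round(np.degrees(np.arctan2(vy,vx)),2),z=np.percentile(q[:,2],[3,50,97]).round(1))
E
python3 - <<'E'
from h import *
for n in ['scene','side','wrist']:
    f=np.load(n+'0.npz'); im,d=f['im'],f['d']; P=cloud(d,f['K'],f['M']); ok=clean(d,9 if n!='wrist' else 5)
    hsv=cv2.cvtColor(im,cv2.COLOR_RGB2HSV).astype(int); H,S,V=hsv[...,0],hsv[...,1],hsv[...,2]
    x,y,z=P[...,0],P[...,1],P[...,2]; area=ok&(x>250)&(x<850)
    pan=area&(y>60)&(y<480)&(S<75)
    for nm,m in [('sagetop',pan&(z>148)&(z<160)&(V>110)),('sageface',pan&(z>65)&(z<138)&(V>100)),('darktop',pan&(z>148)&(z<160)&(V<80)),('darkface',pan&(z>65)&(z<138)&(V<80)),
      ('rim',area&(y<100)&(z>95)&(z<105)&(S>60)),('wall',area&(y<120)&(y>-150)&(z>20)&(z<88)&(S>60)&(H>10)&(H<30)),('mugred',area&(S>180)&(H<6)&(z>5)&(y>0)),('rack',area&(H>8)&(H<26)&(S>80)&(z>50)&(z<58)&(y>60))]:
        k,l,st,c=cv2.connectedComponentsWithStats(m.astype(np.uint8))
        for i in range(1,k):
            if st[i,4]<40: continue
            q=P[l==i]; print(n,nm,st[i,:4],im[l==i].mean(0).round(),line(q))
E
```

```text
scene sagetop [275 148  70  75] [218. 216. 206.] {'n': 433, 'mid': array([513.3, 217.6]), 'L': np.float64(286.1), 'W': array([-5.8,  5.6]), 'ang': np.float32(13.7), 'z': array([151.6, 153.9, 156.5])}
scene darktop [307 159  67  77] [55. 54. 59.] {'n': 453, 'mid': array([474.3, 289.9]), 'L': np.float64(288.0), 'W': array([-5.4,  5.6]), 'ang': np.float32(13.7), 'z': array([151.3, 153.9, 156.1])}
scene rim [216 133  36   8] [199. 168. 109.] {'n': 69, 'mid': array([570.2, -65.2]), 'L': np.float64(105.9), 'W': array([-5. ,  4.3]), 'ang': np.float32(-23.15), 'z': array([ 96.1,  98.7, 101.3])}
scene wall [249 118  10  13] [207. 175. 114.] {'n': 47, 'mid': array([ 455.2, -126. ]), 'L': np.float64(55.2), 'W': array([-8.7, 11.9]), 'ang': np.float32(26.86), 'z': array([21.1, 23.1, 26.2])}
scene rack [329 182  14  11] [129.  99.  62.] {'n': 81, 'mid': array([412. , 226.2]), 'L': np.float64(35.3), 'W': array([-12.4,  11.8]), 'ang': np.float32(117.89), 'z': array([51.1, 53.6, 56.7])}
scene rack [352 196  16  12] [211. 163. 102.] {'n': 106, 'mid': array([391.1, 305.7]), 'L': np.float64(41.8), 'W': 
[... 3118 characters left out ...]
7.5, 188.3]), 'L': np.float64(46.4), 'W': array([-12.5,  14.3]), 'ang': np.float32(-31.06), 'z': array([5.1, 5.8, 7.7])}
wrist mugred [408   0  18  17] [77. 15. 12.] {'n': 136, 'mid': array([795.7, 184.2]), 'L': np.float64(22.3), 'W': array([-0.9,  1.3]), 'ang': np.float32(98.78), 'z': array([22.8, 37.3, 49.2])}
wrist rack [39  0 46 58] [131. 105.  69.] {'n': 1461, 'mid': array([426.5, 157.2]), 'L': np.float64(48.3), 'W': array([-13.5,  14. ]), 'ang': np.float32(102.83), 'z': array([54. , 55.5, 57. ])}
wrist rack [221   0  30  13] [135. 108.  71.] {'n': 264, 'mid': array([604.5, 180. ]), 'L': np.float64(27.9), 'W': array([-4.6,  4.7]), 'ang': np.float32(5.37), 'z': array([54.1, 55.4, 57.1])}
```

Sage top is at about (512, 215) and z 154, with its direction at 13.7°. The white back faces -y, towards the drawer's near wall, so no half turn is needed. Next I move the wrist to see the drawer's front wall.

Call:
carry_out --pt "-0.05 -0.02 0 0 1" --pt "-0.1 -0.05 0 0 1" --pt "-0.12 -0.06 0 0 1" --pt "-0.12 -0.06 0 0 1" --pt "-0.12 -0.06 0 0 1" --pt "-0.12 -0.06 0 0 1"

```text
t: 0.9
eef_pos: [565.4, -119.1, 404.6]
tcp_rot: [3.142, -0.0, 1.572]
ft_force: [0.7, 0.2, 0.0]
opening: 1.001
grip_force: 0.0
```

Run:
```python
from h import *
im,d,K,M=grab('wrist'); np.savez('wrist1.npz',im=im,d=d,K=K,M=M); cv2.imwrite('pics/wrist1.png',im[...,::-1])
s=env.state(); print(s['t'],s['eef_pos'],s['tcp_rot'],s['ft_force'])
P=cloud(d,K,M); ok=clean(d,5); x,y,z=P[...,0],P[...,1],P[...,2]
hsv=cv2.cvtColor(im,cv2.COLOR_RGB2HSV).astype(int)
m=ok&(z>96)&(z<105)&(hsv[...,1]>50)
k,l,st,c=cv2.connectedComponentsWithStats(m.astype(np.uint8))
for i in range(1,k):
    if st[i,4]>60: print('rim',st[i,:4],line(P[l==i]))
m=ok&(z>20)&(z<90)&(hsv[...,1]>50)
k,l,st,c=cv2.connectedComponentsWithStats(m.astype(np.uint8))
for i in range(1,k):
    if st[i,4]>60: print('wall',st[i,:4],line(P[l==i]))
```

```text
0.95 [ 565.36967454 -119.11641802  404.61721417] [-3.14153197e+00 -8.77811164e-05  1.57208060e+00] [-0.72835751  0.26598309  0.07505095]
rim [104  86 272 160] {'n': 4354, 'mid': array([562.1, -78.4]), 'L': np.float64(253.0), 'W': array([-112.1,   25.3]), 'ang': np.float32(-14.8), 'z': array([ 99.2, 100.5, 101.8])}
rim [301 281  24  26] {'n': 256, 'mid': array([ 628.1, -237.8]), 'L': np.float64(37.0), 'W': array([-4.8,  5. ]), 'ang': np.float32(64.04), 'z': array([ 99.3, 100.4, 101.6])}
wall [406 109  39  79] {'n': 1171, 'mid': array([773.2, -86.4]), 'L': np.float64(95.2), 'W': array([-9.4,  6.5]), 'ang': np.float32(78.98), 'z': array([20.4, 24.6, 26.8])}
wall [130 112 207 140] {'n': 16855, 'mid': array([ 538.5, -144.7]), 'L': np.float64(233.7), 'W': array([-73.8,  67.8]), 'ang': np.float32(-11.2), 'z': array([23. , 24.5, 25.9])}
wall [146 281 141  27] {'n': 3271, 'mid': array([ 509.6, -288.4]), 'L': np.float64(189.1), 'W': array([-20.2,  20.4]), 'ang': np.float32(3.4), 'z': array([23.1, 24.4, 25.7])}
```

View pics/wrist1.png

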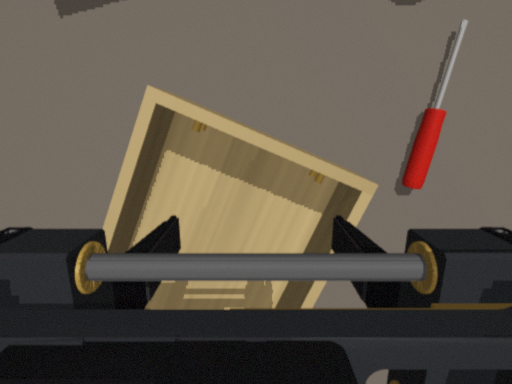

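The picture confirms the near wall is the front: two pairs of brass screws sit inside it at (200,126) and (317,175). Its outer corners are (150,86) and (377,184), and the driver handle ends at (413,187). Now I fit the outer edge.

Run:
```python
from h import *
f=np.load('wrist1.npz'); im,d,K,M=[f[k] for k in('im','d','K','M')]
P=cloud(d,K,M); ok=(d>0)
m=(P[...,2]>90)&(P[...,2]<110)&ok
pts=[]
for u in range(160,370):
    r=np.where(m[60:240,u])[0]
    if len(r): pts.append(ray((u,60+r[0]-.5),K,M,100.3))
pts=np.array(pts); L=line(pts); print('outer edge',L)
a=np.radians(L['ang']); dv=np.array([np.cos(a),np.sin(a)]); n=np.array([-dv[1],dv[0]])
# extreme rim corners from rim mask along dv, near the outer edge
q=P[m&clean(d,5)]; q=q[:,:2]; o=(q-L['mid'])@n; t=(q-L['mid'])@dv
s=(o>-60)&(o<5); print('t range incl side walls',np.percentile(t[s],[0.1,99.9]), 'o',np.percentile(o[s],[1,50,99]))
tb=t[s];ob=o[s]
for lo,hi in[(-12,0),(-35,-20),(-55,-40)]:
    w=(ob>lo)&(ob<hi); print(lo,np.percentile(tb[w],[.5,99.5]).round(1),np.percentile(tb[w],[.5,99.5]).mean().round(2))
for c in[(150,86),(377,184)]:
    p=ray(c,K,M,100.3)[:2]; print('corner',p.round(1),(p-L['mid'])@dv)
hsv=cv2.cvtColor(im,cv2.COLOR_RGB2HSV); r=(hsv[...,1]>180)&(hsv[...,0]<8)&ok
q=P[r]; print('driver handle o,t', ((q[:,:2]-L['mid'])@n).min().round(),((q[:,:2]-L['mid'])@dv).min().round(),'z',q[:,2].max().round())
```

```text
outer edge {'n': 210, 'mid': array([577.7, -66.7]), 'L': np.float64(217.0), 'W': array([-0.4,  0.4]), 'ang': np.float32(-22.95), 'z': array([100.3, 100.3, 100.3])}
t range incl side walls [-120.98142338  118.57147424] o [-57.31040476  -8.02743347  -1.61137337]
-12 [-119.9  117.3] -1.34
-35 [-120.9  118.3] -1.28
-55 [-121.   118.3] -1.32
corner [467.8 -21.1] -118.92302656205453
corner [ 687.  -113.8] 119.02143453538423
driver handle o,t -79.0 -38.0 z 293.0
```

Drawer face centre is about (576.5, -66.2), direction -22.95° and rim z 100.4, which matches the text. I move above the sage panel, turning -103.7°.

Call:
carry_out --pt "0.02 0 0 -8 1" --pt "0.06 -0.01 0 -18 0.6" --pt "0.1 -0.015 0 -28 0.6" --pt "0.14 -0.02 0 -38 0.6" --pt "0.18 -0.03 0 -48 0.6" --pt "0.22 -0.035 0 -58 0.6" --pt "0.26 -0.04 0 -68 0.6" --pt "0.3 -0.048 0 -78 0.6" --pt "0.325 -0.053 0 -88 0.6" --pt "0.335 -0.053 0 -97 0.6" --pt "0.335 -0.053 0 -103.7 0.6" --pt "0.335 -0.053 0 -103.7 0.6" --pt "0.335 -0.053 0 -103.7 0.6" --pt "0.335 -0.053 0 -103.7 0.6"

```text
t: 2.7
eef_pos: [512.0, 215.0, 404.7]
tcp_rot: [-3.142, 0.0, -2.904]
ft_force: [0.8, -0.2, -0.4]
opening: 0.599
grip_force: 0.0
```

Run:
```python
from h import *
im,d,K,M=grab('wrist'); np.savez('wrist2.npz',im=im,d=d,K=K,M=M); cv2.imwrite('pics/wrist2.png',im[...,::-1])
s=env.state(); print(s['t'],s['eef_pos'],s['tcp_rot'],s['joints'].round(2))
P=cloud(d,K,M); ok=clean(d,5); x,y,z=P[...,0],P[...,1],P[...,2]
m=ok&(z>148)&(z<162)
k,l,st,c=cv2.connectedComponentsWithStats(m.astype(np.uint8))
for i in range(1,k):
    if st[i,4]>60: print(st[i,:4],im[l==i].mean(0).round(),line(P[l==i]))
```

```text
2.75 [512.03307027 214.9669314  404.77142874] [-3.14159141e+00  1.29544702e-04 -2.90376832e+00] [ 0.28  0.39  1.73 -0.    1.02 -1.53]
[243   0  24 252] [222. 220. 212.] {'n': 5166, 'mid': array([459.3, 201. ]), 'L': np.float64(188.7), 'W': array([-7.7,  7.7]), 'ang': np.float32(13.51), 'z': array([154.3, 155.5, 156.8])}
[339   0  43 251] [96. 93. 95.] {'n': 5178, 'mid': array([438.2, 277.3]), 'L': np.float64(183.5), 'W': array([-8.1,  8.4]), 'ang': np.float32(13.11), 'z': array([154.2, 155.5, 156.8])}
[247 281  18  26] [229. 226. 217.] {'n': 465, 'mid': array([592.2, 233.3]), 'L': np.float64(25.9), 'W': array([-7.4,  7.5]), 'ang': np.float32(11.51), 'z': array([154.2, 155.5, 156.5])}
```

View pics/wrist2.png

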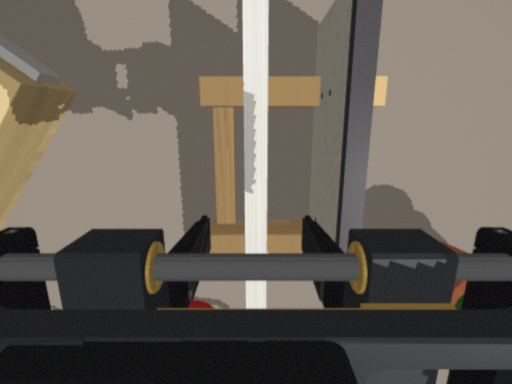

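The sage top runs along column 255 between the fingers and the dark panel is at column 360, well clear. The base-side end is just out of view, so I shift towards the base to measure it and get the panel's centre.

Call:
carry_out --pt "0.04 -0.001 0 0 0.6" --pt "0.05 -0.001 0 0 0.6" --pt "0.05 -0.001 0 0 0.6" --pt "0.05 -0.001 0 0 0.6"

```text
t: 3.25
eef_pos: [464.4, 202.3, 404.9]
tcp_rot: [3.142, 0.001, -2.903]
ft_force: [0.1, 0.2, -0.1]
opening: 0.602
grip_force: 0.0
```

Run:
```python
from h import *
im,d,K,M=grab('wrist'); np.savez('wrist3.npz',im=im,d=d,K=K,M=M)
T=pose(); print(T[:3,3])
P=cloud(d,K,M); x,y,z=P[...,0],P[...,1],P[...,2]
ok=clean(d,5); m=ok&(z>148)&(z<162)
k,l,st,c=cv2.connectedComponentsWithStats(m.astype(np.uint8))
for i in range(1,k):
    if st[i,4]>300:
        q=P[l==i]; print(st[i,:4],im[l==i].mean(0).round(),line(q))
# end along panel: unclean mask first row
m=(z>146)&(z<164)&(d>0)
for us in(range(247,262,3),):
    for u in us:
        r=np.where(m[:,u])[0]; p=ray((u,r[0]-.5),K,M,155.5); print(u,r[0],p.round(1),'rel tcp in tool x',(T[:3,:3].T@(p-T[:3,3]))[:2].round(1))
```

```text
[464.40717927 202.36687995 404.76487335]
[339  43  40 208] [98. 95. 98.] {'n': 4164, 'mid': array([404.1, 268.6]), 'L': np.float64(156.9), 'W': array([-8. ,  8.8]), 'ang': np.float32(12.8), 'z': array([154.2, 155.5, 156.8])}
[246  74  22 178] [219. 217. 209.] {'n': 3551, 'mid': array([435.3, 194.9]), 'L': np.float64(141.4), 'W': array([-7.5,  8.1]), 'ang': np.float32(13.66), 'z': array([154.3, 155.5, 156.8])}
[248 281  18  26] [228. 226. 217.] {'n': 433, 'mid': array([544.8, 221.8]), 'L': np.float64(26.5), 'W': array([-7.6,  7.5]), 'ang': np.float32(16.15), 'z': array([154.2, 155.4, 156.6])}
247 73 [367.1 171.5 155.5] rel tcp in tool x [102.  -7.]
250 73 [366.6 173.6 155.5] rel tcp in tool x [102.   -4.8]
253 73 [366.1 175.8 155.5] rel tcp in tool x [102.   -2.6]
256 73 [365.6 177.9 155.5] rel tcp in tool x [102.   -0.4]
259 73 [365.1 180.1 155.5] rel tcp in tool x [102.    1.9]
```

The panel centre is -46.5 mm along tool x and the yaw agrees. I descend with the pads 16 mm below the top edge and close.

Call:
carry_out --pt "-0.0465 0 0 0 0.6" --pt "-0.0465 0 0.03 0 0.6" --pt "-0.0465 0 0.06 0 0.6" --pt "-0.0465 0 0.08 0 0.6" --pt "-0.0465 0 0.094 0 0.6" --pt "-0.0465 0 0.094 0 0.6" --pt "-0.0465 0 0.094 0 0.6" --pt "-0.0465 0 0.094 0 0.4" --pt "-0.0465 0 0.094 0 0.25" --pt "-0.0465 0 0.094 0 0.15" --pt "-0.0465 0 0.094 0 0.0" --pt "-0.0465 0 0.094 0 0.0" --pt "-0.0465 0 0.094 0 0.0" --pt "-0.0465 0 0.094 0 0.0"

```text
t: 5.05
eef_pos: [508.9, 213.2, 310.8]
tcp_rot: [-3.141, 0.0, -2.902]
ft_force: [-1.1, -0.1, 3.0]
opening: 0.184
grip_force: 30.0
```

Call:
carry_out --pt "0 0 -0.01 0 0" --pt "0 0 -0.03 0 0" --pt "0 0 -0.06 0 0" --pt "0 0 -0.09 0 0" --pt "0 0 -0.11 0 0" --pt "0 0 -0.11 0 0" --pt "0 0 -0.11 0 0" --pt "0 0 -0.11 0 0" --pt "0 0 -0.11 0 0"

```text
t: 6.18
eef_pos: [508.9, 213.2, 420.1]
tcp_rot: [-3.142, -0.001, -2.903]
ft_force: [-0.7, -0.7, -4.4]
opening: 0.184
grip_force: 30.0
```

Run:
```python
from h import *
im,d,K,M=grab('scene'); im2,d2,K2,M2=grab('side')
cv2.imwrite('pics/lift.png',np.hstack([im[60:340,150:450],im2[60:340,150:450]])[...,::-1])
s=env.state(); print(s['t'],s['eef_pos'],s['tcp_rot'],s['ft_force'],s['grip_force'],s['opening'])
```

```text
6.275 [508.88504025 213.22676346 420.35458459] [-3.14153209e+00 -5.95970251e-04 -2.90249634e+00] [-0.55324352  0.02851536 -4.5398096 ] 29.992491602897644 0.1892238299135301
```

View pics/lift.png

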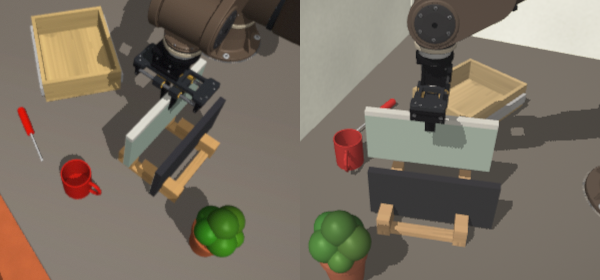

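Both views show the sage front held clear of the rack, the dark one still standing, and about 5 N of weight in the reading. I carry it to 60 mm in front of the drawer face, turned +36.65°.

Call:
carry_out --pt "-0.002 -0.02 0 3 0" --pt "-0.008 -0.05 0 8 0" --pt "-0.015 -0.085 0 14 0" --pt "-0.022 -0.12 0 20 0" --pt "-0.029 -0.155 0 26 0" --pt "-0.035 -0.19 0 31 0" --pt "-0.039 -0.215 0 34.5 0" --pt "-0.041 -0.228 0 36 0" --pt "-0.041 -0.232 0 36.65 0" --pt "-0.041 -0.232 0 36.65 0" --pt "-0.041 -0.232 0.03 36.65 0" --pt "-0.041 -0.232 0.06 36.65 0" --pt "-0.041 -0.232 0.08 36.65 0" --pt "-0.041 -0.232 0.09 36.65 0" --pt "-0.041 -0.232 0.09 36.65 0" --pt "-0.041 -0.232 0.09 36.65 0"

```text
t: 8.28
eef_pos: [603.8, -2.3, 331.6]
tcp_rot: [3.141, 0.001, 2.741]
ft_force: [-1.0, -0.4, -4.0]
opening: 0.186
grip_force: 30.0
```

Run:
```python
from h import *
im,d,K,M=grab('wrist'); np.savez('wrist4.npz',im=im,d=d,K=K,M=M); cv2.imwrite('pics/wrist4.png',im[...,::-1])
s=env.state(); T=pose(); print(s['t'],s['eef_pos'],s['tcp_rot'],s['ft_force'],s['opening'])
P=cloud(d,K,M); P=(P-T[:3,3])@T[:3,:3]  # tool frame
z=171-P[...,2]; ok=clean(d,5); 
ph=ok&(z>8)&(z<22)
for nm,m in[('top',ph),('rim',ok&(P[...,2]+0>0)&(T[2,3]-P[...,2]>95)&(T[2,3]-P[...,2]<105))]:
    k,l,st,c=cv2.connectedComponentsWithStats(m.astype(np.uint8))
    for i in range(1,k):
        if st[i,4]>100: print(nm,st[i,:4],im[l==i].mean(0).round(),line(P[l==i]))
```

```text
8.325 [603.73235981  -2.35997484 331.6965147 ] [3.14110547e+00 1.53014852e-03 2.74124016e+00] [ 0.28808684 -0.54045376 -3.69093959] 0.18535629387257077
top [225   0  52 252] [198. 195. 187.] {'n': 9201, 'mid': array([59.9, -0.7]), 'L': np.float64(111.5), 'W': array([-8.1,  8.2]), 'ang': np.float32(0.12), 'z': array([154. , 155.3, 156.6])}
top [240 281  32  26] [147. 145. 137.] {'n': 810, 'mid': array([-21. ,  -0.6]), 'L': np.float64(20.6), 'W': array([-8.4,  8.5]), 'ang': np.float32(53.1), 'z': array([154.4, 155.4, 156.4])}
rim [  0  38 166 190] [196. 173. 125.] {'n': 5503, 'mid': array([ 70.5, -88.5]), 'L': np.float64(156.4), 'W': array([-48.1,  32. ]), 'ang': np.float32(-26.75), 'z': array([229.8, 231.1, 232.6])}
```

View pics/wrist4.png

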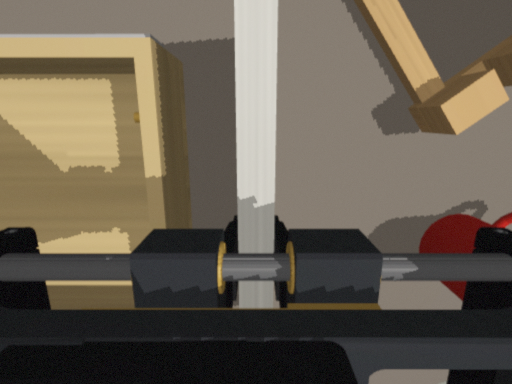

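The wrist view shows the panel top along column 256, parallel to the drawer's front rim at columns 140–160, and the box's side corner at about (150,38). I measure the gap, angle and sideways offset in the tool frame.

Run:
```python
from h import *
f=np.load('wrist4.npz'); im,d,K,M=[f[k] for k in('im','d','K','M')]; T=pose()
P=cloud(d,K,M); z=P[...,2]; m=(d>0)&(z>94)&(z<107)
tf=lambda p:(p-T[:3,3])@T[:3,:3]
e=[]
for v in range(60,215,5):
    u=np.where(m[v,:220])[0]
    if len(u): e.append(tf(ray((u[-1]+.5,v),K,M,100.4)))
e=np.array(e); print('front edge',line(e),e[::6,:2].round(1).tolist())
s=[]
for u in range(10,150,10):
    r=np.where(m[:200,u])[0]
    if len(r): s.append(tf(ray((u,r[0]-.5),K,M,100.4)))
s=np.array(s); print('side edge',line(s),s[:,:2].round(1).tolist())
# panel back-top edge
b=[]
zz=(d>0)&(z>165)&(z<185)
print('panel z med',np.median(z[zz]) if zz.any() else None)
```

```text
front edge {'n': 31, 'mid': array([ 54.3, -68.4]), 'L': np.float64(104.5), 'W': array([-0.6,  0.4]), 'ang': np.float32(0.02), 'z': array([231.1, 231.2, 231.3])} [[107.0, -68.4], [87.9, -68.6], [67.9, -68.9], [46.8, -68.5], [24.7, -68.1], [1.4, -68.4]]
side edge {'n': 14, 'mid': array([ 121.4, -119.6]), 'L': np.float64(84.9), 'W': array([-0.,  0.]), 'ang': np.float32(90.04), 'z': array([231. , 231.1, 231.1])} [[121.4, -162.5], [121.4, -155.9], [121.4, -149.3], [121.4, -142.7], [121.4, -136.1], [121.4, -129.5], [121.4, -122.9], [121.4, -116.3], [121.4, -109.7], [121.4, -103.1], [121.4, -96.5], [121.4, -89.9], [121.4, -83.3], [121.4, -76.7]]
panel z med 176.28639372531515
```

It is aligned: angle within 0.1°, sideways offset 0.4 mm, gap about 58.7 mm, underside about 36.4 mm up. I lower it to just above the worktop and close most of the gap.

Call:
carry_out --pt "0 0 0.015 0 0" --pt "0 -0.01 0.027 0 0" --pt "0 -0.025 0.033 0 0" --pt "0 -0.04 0.034 0 0" --pt "0 -0.05 0.034 0 0" --pt "0 -0.05 0.035 0 0" --pt "0 -0.05 0.035 0 0" --pt "0 -0.05 0.035 0 0" --pt "0 -0.05 0.035 0 0"

```text
t: 9.45
eef_pos: [584.3, -48.2, 295.8]
tcp_rot: [3.141, 0.0, 2.741]
ft_force: [0.5, 0.5, -4.6]
opening: 0.189
grip_force: 30.0
```

Call:
carry_out --pt "0 0 0.0005 0 0" --pt "0 0 0.001 0 0" --pt "0 0 0.001 0 0" --pt "0 0 0.001 0 0"

```text
t: 9.95
eef_pos: [584.1, -48.3, 295.8]
tcp_rot: [3.141, 0.001, 2.741]
ft_force: [-2.4, 1.5, 8.2]
opening: 0.187
grip_force: 30.0
```

Call:
carry_out --pt "0 0 -0.0006 0 0" --pt "0 -0.003 -0.0006 0 0" --pt "0 -0.005 -0.0006 0 0" --pt "0 -0.006 -0.0006 0 0" --pt "0 -0.007 -0.0006 0 0" --pt "0 -0.007 -0.0006 0 0" --pt "0 -0.007 -0.0006 0 0"

```text
t: 10.82
eef_pos: [581.6, -54.9, 295.8]
tcp_rot: [3.141, 0.001, 2.741]
ft_force: [1.1, 3.2, 6.3]
opening: 0.187
grip_force: 30.0
```

Call:
carry_out --pt "0 -0.0005 0 0 0" --pt "0 -0.001 0 0 0" --pt "0 -0.0015 0 0 0" --pt "0 -0.002 0 0 0" --pt "0 -0.002 0 0 0" --pt "0 -0.002 0 0 0" --pt "0 -0.002 0 0 0"

```text
t: 11.7
eef_pos: [580.9, -56.7, 295.8]
tcp_rot: [3.141, 0.001, 2.741]
ft_force: [1.8, 4.2, 6.1]
opening: 0.192
grip_force: 30.0
```

Sliding drag from the worktop is about 3–4 N, so I lift by 0.5 mm to lighten it.

Call:
carry_out --pt "0 0 -0.0005 0 0" --pt "0 0 -0.0005 0 0" --pt "0 0 -0.0005 0 0"

```text
t: 12.08
eef_pos: [580.7, -57.0, 295.8]
tcp_rot: [-3.142, 0.0, 2.741]
ft_force: [2.1, 0.6, 0.0]
opening: 0.188
grip_force: 30.0
```

Call:
carry_out --pt "0 0 -0.0003 0 0" --pt "0 -0.0005 -0.0003 0 0" --pt "0 -0.0005 -0.0003 0 0" --pt "0 -0.0005 -0.0003 0 0"

```text
t: 12.58
eef_pos: [580.3, -57.3, 295.9]
tcp_rot: [-3.141, -0.001, 2.741]
ft_force: [-0.2, 0.5, -4.1]
opening: 0.188
grip_force: 30.0
```

Now the panel is just off the worktop (the reading is its weight), so push readings are clean. I advance in small steps.

Call:
carry_out --pt "0 -0.0005 0 0 0" --pt "0 -0.001 0 0 0" --pt "0 -0.001 0 0 0" --pt "0 -0.001 0 0 0" --pt "0 -0.001 0 0 0"

```text
t: 13.2
eef_pos: [580.0, -58.2, 296.2]
tcp_rot: [3.142, 0.0, 2.741]
ft_force: [-0.8, -0.4, -3.6]
opening: 0.189
grip_force: 30.0
```

Call:
carry_out --pt "0 -0.0005 0 0 0" --pt "0 -0.001 0 0 0" --pt "0 -0.001 0 0 0" --pt "0 -0.001 0 0 0" --pt "0 -0.001 0 0 0"

```text
t: 13.82
eef_pos: [579.7, -59.0, 296.2]
tcp_rot: [3.141, 0.0, 2.741]
ft_force: [2.3, 4.4, -5.3]
opening: 0.188
grip_force: 30.0
```

Contact: about 5 N. One more millimetre.

Call:
carry_out --pt "0 -0.0005 0 0 0" --pt "0 -0.001 0 0 0" --pt "0 -0.001 0 0 0" --pt "0 -0.001 0 0 0"

```text
t: 14.32
eef_pos: [579.4, -59.7, 296.2]
tcp_rot: [3.141, 0.0, 2.741]
ft_force: [2.2, 6.2, -5.3]
opening: 0.188
grip_force: 30.0
```

Run:
```python
from h import *
F=[]
im,d,K,M=grab('wrist'); T=pose()
for i in range(6):
    env.read_camera('wrist'); s=env.state(); F.append(s['ft_force'])
F=np.array(F); n=np.array([.39,.921,0]); print('push',(F@n).round(1),'z',F[:,2].round(1),'moment',s['moment'],s['eef_pos'])
P=cloud(d,K,M); z=P[...,2]; tf=lambda p:(p-T[:3,3])@T[:3,:3]
Q=tf(P); ok=clean(d,5); m=ok&(Q[...,2]>148)&(Q[...,2]<163)&(abs(Q[...,1])<25)
print('top',line(Q[m]))
im2,d2,K2,M2=grab('side'); a,b=cv2.resize(im,(400,300)),cv2.resize(im2[80:290,200:480],(400,300))
cv2.imwrite('pics/press.png',np.hstack([a,b])[...,::-1])
mm=(d>0)&(z>94)&(z<107); s=[]
for u in range(60,200,10):
    r=np.where(mm[:200,u])[0]
    if len(r): s.append(tf(ray((u,r[0]-.5),K,M,100.4))[:2].round(1).tolist())
print('side edge',s)
```

```text
push [7.1 6.8 6.1 8.  7.8 6.2] z [-5.3 -4.5 -5.5 -5.6 -4.4 -5.1] moment [ 1.49062359 -0.46877051  0.11845356] [579.35745719 -59.70669806 296.19126144]
top {'n': 10186, 'mid': array([43.9, -0.7]), 'L': np.float64(143.4), 'W': array([-8.2,  8.2]), 'ang': np.float32(-0.08), 'z': array([153.9, 155.2, 156.5])}
side edge [[120.8, -106.6], [120.8, -101.2], [120.8, -95.8], [120.8, -90.4], [120.8, -84.9], [120.8, -79.5], [120.8, -74.1], [120.8, -68.7], [120.8, -63.2], [120.8, -57.8], [120.8, -52.4], [120.8, -47.0], [120.8, -41.5], [120.8, -36.1]]
```

View pics/press.png

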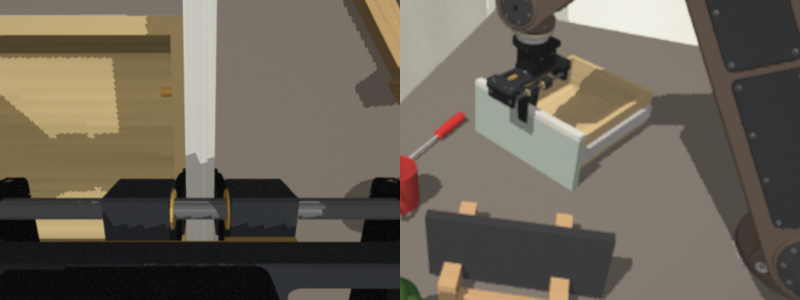

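The left half shows the sage top flush along the drawer's front wall (column 185). The right half shows it standing on the box front with the dark panel still in the rack. The push is about 7 N, so I bring it to about 10 N and lower 0.4 mm so it rests lightly, then hold.

Call:
carry_out --pt "0 -0.0003 0.0002 0 0" --pt "0 -0.0006 0.0004 0 0" --pt "0 -0.0006 0.0004 0 0" --pt "0 -0.0006 0.0004 0 0" --pt "0 -0.0006 0.0004 0 0"

```text
t: 15.35
eef_pos: [579.2, -60.1, 296.1]
tcp_rot: [3.14, 0.001, 2.741]
ft_force: [2.4, 9.1, -1.3]
opening: 0.188
grip_force: 30.0
```

Run:
```python
from h import *
F=[]
for i in range(10):
    env.read_camera('wrist'); s=env.state(); F.append(s['ft_force'])
F=np.array(F); n=np.array([.39,.921,0]); print('push',(F@n).round(1),'z',F[:,2].round(1),s['eef_pos'],s['tcp_rot'],s['grip_force'],s['t'])
```

```text
push [8.6 9.1 8.8 8.8 8.8 9.1 9.3 7.9 9.2 9.4] z [-1.4 -1.1 -2.3 -1.5 -1.3 -1.6 -1.4 -1.4 -1.7 -0.9] [579.16697525 -60.05332194 296.12193236] [3.14049514e+00 5.50033393e-04 2.74094876e+00] 29.995338320732117 15.85
```

About 9 N, steady, and resting lightly. I add 0.2 mm and hold for more than 2 s.

Call:
carry_out --pt "0 -0.0002 0 0 0" --pt "0 -0.0002 0 0 0" --pt "0 -0.0002 0 0 0" --pt "0 -0.0002 0 0 0" --pt "0 -0.0002 0 0 0" --pt "0 -0.0002 0 0 0" --pt "0 -0.0002 0 0 0" --pt "0 -0.0002 0 0 0" --pt "0 -0.0002 0 0 0" --pt "0 -0.0002 0 0 0" --pt "0 -0.0002 0 0 0" --pt "0 -0.0002 0 0 0" --pt "0 -0.0002 0 0 0" --pt "0 -0.0002 0 0 0" --pt "0 -0.0002 0 0 0" --pt "0 -0.0002 0 0 0" --pt "0 -0.0002 0 0 0" --pt "0 -0.0002 0 0 0" --pt "0 -0.0002 0 0 0" --pt "0 -0.0002 0 0 0"

```text
t: 18.35
eef_pos: [579.1, -60.2, 296.1]
tcp_rot: [3.14, 0.001, 2.741]
ft_force: [2.7, 9.6, -1.4]
opening: 0.188
grip_force: 30.0
```

Run:
```python
from h import *
F=[]
for i in range(6):
    env.read_camera('wrist'); s=env.state(); F.append(s['ft_force'])
p=np.array(F)@[.39,.921,0]; print(p.round(1),np.array(F)[:,2].round(1),s['t'],s['grip_force'])
if 8<p.mean()<12: print(env.job_done())
```

```text
[ 9.3  9.5 10.5  8.7 10.   9.1] [-1.9 -1.6 -1.7 -1.7 -1.3 -1.7] 18.65 29.995326697826385
the job is handed in; nothing more can be done
None
```

I handed the job in at about 18.7 s with the sage front standing flush and centred (within about 1 mm) on the drawer box, still held and pressed with a steady 9–10 N; the hand-in gave no verdict back.

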